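# Switch on the weighing station in order

## Task

Switch the weighing station on in its proper order by pressing the coloured keys on the small grey switch boxes down to their stops with the fingertips: first the green key (supply), then the yellow (lamp), then the blue (balance); each stays down by itself. Press lightly, leave the red key (drying heater) up, and do not shift, tip or pick up the boxes or the two brass weights and the glass vial near them.

Things in the scene. Friction and masses are not known exactly. Their poses are not given: they have to be found in the camera images.
- green_box: Loose grey plastic switch box with a round green key on top, standing on four rubber feet on the table. Housing 56 x 56 mm, 40 mm high to the black collar round the key; 0.45 kg. Origin at the centre of the underside, z up, x towards its back (the side away from its small amber lens).
- green_key_top (a point): Centre of the top face of the green key: a flat round cap 34 mm across, 52 mm above the table when up and 44 mm when fully down. The point moves with the key; its z axis points up.
- green_key (a joint): How far the green key is pressed in, m: 0 up, 0.008 at its stop. It yields to a steady push of about 3 N straight down (no spring) and stays where it is left.
- yellow_box: Loose grey plastic switch box with a round yellow key on top, standing on four rubber feet on the table. Housing 56 x 56 mm, 40 mm high to the black collar round the key; 0.45 kg. Origin at the centre of the underside, z up, x towards its back (the side away from its small amber lens).
- yellow_key_top (a point): Centre of the top face of the yellow key: a flat round cap 34 mm across, 52 mm above the table when up and 44 mm when fully down. The point moves with the key; its z axis points up.
- yellow_key (a joint): How far the yellow key is pressed in, m: 0 up, 0.008 at its stop. It yields to a steady push of about 3 N straight down (no spring) and stays where it is left.
- blue_box: Loose grey plastic switch box with a round blue key on top, standing on four rubber feet on the table. Housing 56 x 56 mm, 40 mm high to the black collar round the key; 0.45 kg. Origin at the centre of the underside, z up, x towards its back (the side away from its small amber lens).
- blue_key_top (a point): Centre of the top face of the blue key: a flat round cap 34 mm across, 52 mm above the table when up and 44 mm when fully down. The point moves with the key; its z axis points up.
- blue_key (a joint): How far the blue key is pressed in, m: 0 up, 0.008 at its stop. It yields to a steady push of about 3 N straight down (no spring) and stays where it is left.
- red_box: Loose grey plastic switch box with a round red key on top, standing on four rubber feet on the table. Housing 56 x 56 mm, 40 mm high to the black collar round the key; 0.45 kg. Origin at the centre of the underside, z up, x towards its back (the side away from its small amber lens).
- red_key_top (a point): Centre of the top face of the red key: a flat round cap 34 mm across, 52 mm above the table when up and 44 mm when fully down. The point moves with the key; its z axis points up.
- red_key (a joint): How far the red key is pressed in, m: 0 up, 0.008 at its stop. It yields to a steady push of about 3 N straight down (no spring) and stays where it is left.
- weight_100g_mid (a point): Larger brass calibration weight, 22 mm across, 30 mm high, standing between the switch boxes; loose, to be left alone. The point is its centre, half-way up.
- weight_50g_mid (a point): Smaller brass calibration weight, 18 mm across, 24 mm high, standing between the switch boxes; loose, to be left alone. The point is its centre, half-way up.
- vial_a_mid (a point): Glass specimen vial with a white cap, 21 mm across, 52 mm high, standing behind the boxes, to the right of the balance; loose, to be left alone. The point is its centre, half-way up.
Mind the look-alikes: they are no part of the job. Leave any pink or purple look-alike of the yellow_box alone.

How it is judged:
On the way, in this order (a step that is already met when the one before it is completed fails the run):
1. the green key is down, the others still up (value of joint green_key above 0.006 m and value of joint each of yellow_key, blue_key below 0.003 m), for 0.1 s.
2. the yellow key is down too, the blue still up (value of joint each of green_key, yellow_key above 0.006 m and value of joint blue_key below 0.003 m), for 0.1 s.
3. the blue key is down too (value of joint each of green_key, yellow_key, blue_key above 0.006 m), for 0.1 s.
At the end, for the whole second after the job is handed in: The green, yellow and blue keys are each pressed in by more than 6 of their 8 mm, the red key by less than 2 mm; the four boxes stand upright (within 0.1 rad), at rest, within 20 mm of where they stood, and so do the two weights and the vial (within 20 mm) (all of step 3 and value of joint red_key below 0.002 m and distance of each of green_box, yellow_box, blue_box, red_box, weight_100g_mid, weight_50g_mid, vial_a_mid from where it was at the start of the episode below 0.02 m and angle between each of green_box, yellow_box, blue_box, red_box's own z axis and vertical below 0.1 rad and linear speed of each of green_box, yellow_box, blue_box, red_box below 0.02 m/s); the robot touches nothing.
It fails at once if the yellow key is pressed (over 3 mm) before the green is down, or the blue before the yellow ((value of joint yellow_key above 0.003 m and value of joint green_key below 0.005 m) or (value of joint blue_key above 0.003 m and value of joint yellow_key below 0.005 m)).
It fails at once if the red key is pressed by more than 2 mm (value of joint red_key above 0.002 m).
It fails at once if the arm or gripper presses a switch box or its key with more than 25 N (contact force between any of the fingers, the arm and green_box above 25 N or contact force between any of the fingers, the arm and yellow_box above 25 N or contact force between any of the fingers, the arm and blue_box above 25 N or contact force between any of the fingers, the arm and red_box above 25 N).
It fails at once if a switch box is shifted by more than 20 mm, tipped by more than 0.1 rad or lifted by more than 6 mm (distance of any of green_box, yellow_box, blue_box, red_box from where it was at the start of the episode above 0.02 m or angle between any of green_box, yellow_box, blue_box, red_box's own z axis and vertical above 0.1 rad or height (world z) of any of green_box, yellow_box, blue_box, red_box above 0.006 m).
It fails at once if a weight or the vial is moved by more than 20 mm (distance of any of weight_100g_mid, weight_50g_mid, vial_a_mid from where it was at the start of the episode above 0.02 m).
It also fails if it takes over 45 s, if anything falls off the work surface, if the arm or the gripper's body presses on something with over 40 N, if the wrist force passes 120 N, or if a joint passes its speed limit or range.

## Robot

A 7-joint arm with a two-finger parallel gripper is mounted at the origin on a cart in front of the work surface, level with it; the furniture and walls round the work are solid. World frame = base frame: x ahead of the robot, y to its left, z up, the work surface at z = 0. Lengths are in m, angles in rad, forces in N, time in s.
With the tool pointing down it reaches from about 0.4 to 0.85 m from the base axis. Payload 10.4 kg.
Tool frame: the origin (TCP) lies between the finger pads; the fingertips stand 17 mm ahead of it and the grasp point (between the pads) lies 2 mm behind it; z points along the fingers, y is the direction in which the jaws open and shut (so a half turn about z gives the same grasp; the last joint's range is limited). The gripper opens to 85 mm and grips with 20 to 120 N. Pads are 22 mm wide; open, the fingers measure 114 mm over their backs; the gripper's body (76 mm by 85 mm) begins 54 mm behind the grasp point. The pads swing forward as they close: fully open they stand 13 mm farther back than shut.
Start: joints at [1.232, 0.332, -0.065, 1.46, 0.022, 1.35, -0.088], TCP at [0.194, -0.594, 0.248] pointing down, gripper open.
Joint ranges: [-2.6, 2.6], [-0.5, 2.12], [-1.47, 1.34], [0.16, 2.42], [-1.27, 4.41], [0.06, 2.06], [-2.6, 2.6]. Speed limits (rad/s): [2.22, 2.22, 2.79, 2.79, 3.14, 3.14, 3.14].

## Interface

Orientations are given as a unit quaternion [x, y, z, w].
In Python, from workcell import manip gives the robot as it stands.
- The arm moves only by the tool jog_arm, never from a script. Its argument "steps" is one flat list of numbers, 5 for each row, row after row: the finger opening in m, from 0 to 0.0854, then the shift along the tool's x, y, z in m, then the turn about the tool's z in rad. In form: [gripper, x, y, z, twist, gripper, x, y, z, twist, ...]. A call has exactly 10 rows; each row is the pose to reach, as a shift and turn from the pose commanded when the call began, along the tool's axes at that moment; what a row does not reach only later rows make up. A row lasts 1/10 s, in which the tool goes at most 50 mm and 8.59 degrees, less where a joint would pass 70% of its speed; a pose out of reach is approached as far as the arm can. A call with a gripper value outside its range is refused whole. The fingers move at their own pace and stop on an object; "grip_force" is the grip in N (left out, the last holds). Time passes only in rows, so rows that repeat a pose let the fingers close, or fill a call up. It gives the time, the measured TCP pose, the force and the opening at its end, in the units of the state.
- manip.get_obs(): the state, without advancing time (a new reading comes with each control period).
- manip.camera(name): name is "scene" or "top"; returns (picture, depth): 420x560x3 uint8, red, green, blue; 420x560 float32, m along the optical axis (not along the pixel's ray), 0 where there is no reading.
- manip.calibration(name): a dict with "mtx" (3x3 intrinsics, pixels), "world_to_cam" (4x4, takes a point from world to camera coordinates). Camera axes: x right, y down, z forward; pixel columns grow to the right and rows downward; lengths in m; the calibration is good to about 2 mm. A picture is of the moment at which its call begins. calibration takes no time and is no camera call.
- manip.hand_in(): hands the job in, once; it reports no verdict.
The state is a dict: "clock": time; "joint_pos": joint angles; "joint_velocities": joint speeds; "tau": joint torques, N m; "position": TCP position; "ee_rot": TCP orientation; "ft_force": force on the tool from outside, world axes, zero at the start; "torque": the same for the moment, N m; "grip_width": opening from 0.0 (shut) to 1.0 (fully open).
Only numpy, scipy, OpenCV 4.12 (cv2) and the standard library are available. Lean on these libraries where they do the work, as an engineer would, in place of code of your own. Each camera call takes 0.05 s, during which the arm holds its last target.

## Working session

There is one attempt and no reset: what is moved stays moved. The work goes in short steps, Python scripts to look and compute and a tool call to move; the robot and the scene stay as the last step left them, time stands still between calls to the robot, and variables do not carry over. Pictures are saved under pics/ and viewed, and the job is handed in when it is done.

Besides the shell and the picture viewer there is one more tool, called after ">>>" as a command line: name --argument value ..., lists and objects as JSON in quotes. jog_arm: Moves the arm, as the interface text tells. Its arguments: {"type":"object","properties":{"steps":{"type":"array"},"grip_force":{"type":"number"}},"required":["steps"]}

```bash
mkdir -p pics; ls; python3 - <<'E'
from workcell import manip
import cv2,numpy as np
for n in("scene","top"):
    p,d=manip.camera(n); cv2.imwrite(f"pics/{n}0.png",p[...,::-1]); np.savez(f"{n}0.npz",p=p,d=d)
    c=manip.calibration(n); print(n,np.round(c["mtx"],1).tolist(),np.round(c["world_to_cam"],3).tolist())
o=manip.get_obs(); print(o)
E
```

```text
pics
scene [[400.1, 0.0, 275.8], [0.0, 400.1, 205.4], [0.0, 0.0, 1.0]] [[-0.734, -0.679, 0.026, 0.279], [-0.33, 0.322, -0.887, 0.333], [0.594, -0.66, -0.46, 0.513], [0.0, 0.0, 0.0, 1.0]]
top [[517.4, 0.0, 278.5], [0.0, 517.4, 199.9], [0.0, 0.0, 1.0]] [[0.018, -1.0, -0.009, -0.227], [-0.986, -0.017, -0.165, 0.586], [0.165, 0.012, -0.986, 1.126], [0.0, 0.0, 0.0, 1.0]]
{'clock': 0.1, 'joint_pos': array([ 1.23240087,  0.33276364, -0.06469923,  1.46083243,  0.02158925,
        1.3499196 , -0.08849439]), 'joint_velocities': array([ 0.00069684, -0.00129094,  0.0017488 , -0.00201426, -0.00020643,
        0.00111306,  0.00040839]), 'tau': array([ 1.63133893e-03, -6.26747274e+01,  4.96380636e-02, -3.92429388e+01,
        1.64906314e-02,  6.90678076e-03, -4.90057948e-05]), 'position': array([ 0.19401249, -0.59379847,  0.2476355 ]), 'ee_rot': array([ 9.87558177e-01,  1.57252883e-01, -1.19334621e-04, -6.02351005e-04]), 'ft_force': array([ 0.22143041, -0.12545559,  1.15172615]), 'torque': array([0.00963054, 0.01284728, 0.01706655]), 'grip_width': 0.9969140492775448}
```

View pics/scene0.png

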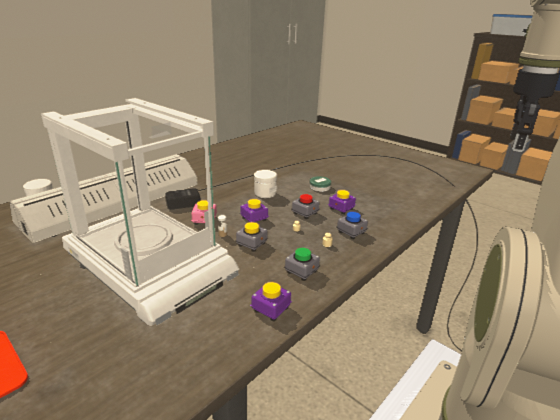

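View pics/top0.png

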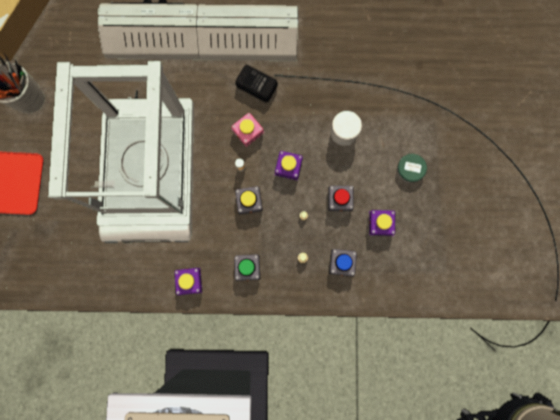

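The top view shows green at (247,267), the grey-box yellow at (248,199), blue at (344,262), red at (342,197), the vial at (239,163), and the weights at (303,257) and (304,215). The pink and purple boxes with yellow keys are decoys. Next I'll measure from both views.

```bash
cat > h.py <<'E'
import cv2,numpy as np
from workcell import manip
def ray(n,uv):
    c=manip.calibration(n);M=c["world_to_cam"];R,t=M[:3,:3],M[:3,3]
    d=R.T@np.linalg.inv(c["mtx"])@np.array([uv[0],uv[1],1.]);return -R.T@t,d
def plane(n,uv,z):
    o,d=ray(n,uv);return o+d*(z-o[2])/d[2]
def tri(a,b):
    P=[]
    for n in("scene","top"):
        c=manip.calibration(n);P.append(c["mtx"]@c["world_to_cam"][:3])
    X=cv2.triangulatePoints(P[0],P[1],np.array(a,float).reshape(2,1),np.array(b,float).reshape(2,1));return (X[:3]/X[3]).ravel()
def blobs(p,col):
    h=cv2.cvtColor(p,cv2.COLOR_RGB2HSV)
    lo,hi={"green":((45,120,50),(80,255,255)),"yellow":((22,170,120),(34,255,255)),"blue":((105,150,80),(125,255,255)),"red":((0,200,100),(6,255,255)),"brass":((15,40,130),(30,150,255))}[col]
    m=cv2.inRange(h,lo,hi); n,l,s,c=cv2.connectedComponentsWithStats(m)
    return [(c[i].round(1).tolist(),s[i].tolist()) for i in range(1,n) if s[i][4]>25]
E
python3 - <<'E'
from h import *
for n in("scene","top"):
    p=np.load(n+"0.npz")["p"]
    for c in("green","yellow","blue","red","brass"): print(n,c,[(b[0],b[1][2:]) for b in blobs(p,c)])
E
```

```text
scene green [([302.6, 254.1], [16, 13, 182])]
scene yellow [([342.7, 193.7], [12, 9, 83]), ([253.9, 203.1], [13, 9, 94]), ([202.4, 204.4], [11, 10, 87]), ([251.4, 227.7], [14, 11, 136]), ([271.3, 289.6], [17, 16, 227])]
scene blue [([353.1, 216.6], [13, 10, 117])]
scene red [([305.9, 198.3], [11, 9, 84]), ([9.8, 367.2], [28, 67, 1096])]
scene brass [([111.5, 137.3], [240, 339, 53949]), ([411.5, 59.1], [243, 146, 21694]), ([553.2, 6.3], [14, 6, 74]), ([288.9, 33.7], [4, 20, 41]), ([295.4, 33.3], [3, 20, 41]), ([498.7, 71.5], [45, 23, 747]), ([490.2, 112.0], [49, 33, 1098]), ([442.7, 317.6], [313, 311, 44674]), ([383.7, 139.8], [131, 35, 327]), ([482.4, 151.1], [49, 35, 1160]), ([371.2, 165.2], [30, 8, 99]), ([452.0, 163.4], [20, 6, 49]), ([418.0, 166.5], [18, 8, 33]), ([442.1, 170.0], [32, 15, 153]), ([400.3, 173.9], [26, 15, 100]), ([270.7, 186.7], [46, 30, 625]), ([424.7, 186.1], [26, 27, 272]), ([305.5, 183.5], [47, 16, 183]), ([455.0, 193.4], [19, 12, 62]), ([320.3, 197.1], [13, 8, 66]), ([286.2, 206.4], [13, 9, 30]), ([367.7, 207.2], [21, 8, 94]), ([406.4, 210.4], [18, 6, 40]), (
[... 744 characters left out ...]
3]), ([8.2, 400.0], [22, 17, 54])]
top green [([246.1, 266.9], [16, 16, 197])]
top yellow [([248.8, 201.3], [15, 13, 52])]
top blue [([343.5, 261.9], [16, 16, 196])]
top red [([19.2, 182.1], [43, 61, 2337]), ([341.3, 196.7], [14, 14, 160])]
top brass [([6.7, 9.1], [20, 31, 291]), ([272.5, 5.0], [28, 1, 28]), ([197.3, 40.6], [200, 30, 4755]), ([6.4, 100.6], [15, 4, 37]), ([245.8, 122.2], [14, 11, 30]), ([82.5, 191.0], [28, 1, 28]), ([303.3, 215.1], [10, 9, 53]), ([386.0, 218.6], [15, 15, 31]), ([302.2, 256.9], [12, 11, 79]), ([496.1, 274.7], [10, 5, 28]), ([171.5, 359.9], [356, 110, 19548]), ([450.2, 366.2], [202, 103, 12414]), ([533.6, 410.0], [34, 14, 110]), ([173.6, 416.3], [104, 7, 650])]
```

```bash
python3 - <<'E'
from h import *
T=np.load("top0.npz"); h=cv2.cvtColor(T["p"],cv2.COLOR_RGB2HSV); 
print(h[193:206,241:257:3].tolist()[::4])
m=cv2.inRange(h,(18,110,100),(36,255,255)); n,l,s,c=cv2.connectedComponentsWithStats(m)
yt=[(c[i].round(1).tolist(),s[i].tolist()) for i in range(1,n) if s[i][4]>90]; print(yt)
y=min(yt,key=lambda b:np.hypot(b[0][0]-248,b[0][1]-199))[0]
for n,a,b in[("green",(302.6,254.1),(246.1,266.9)),("yellow",(251.4,227.7),y),("blue",(353.1,216.6),(343.5,261.9)),("red",(305.9,198.3),(341.3,196.7)),("w1",(327,239.4),(302.2,256.9)),("w2",(296.5,226),(303.3,215.1)),("vial",(222.3,225.8),(239,163)),("decoyNear",(271.3,289.6),(187,281)),("decoyR",(342.7,193.7),(384,222)),("decoyMid",(253.9,203.1),(289,163))]:
    print(n,tri(a,b).round(4),"top@.052",plane("top",b,.052).round(4),"scene@.05",plane("scene",a,.05).round(4), "depth",T["d"][int(b[1]),int(b[0])])
o=manip.get_obs()
from scipy.spatial.transform import Rotation as R
print(R.from_quat(o["ee_rot"]).as_matrix().round(4))
# balance corner
for uv in((190,240),(190,97),(163,60),(160,195)): 
    d=T["d"][uv[1],uv[0]];c=manip.calibration("top");X=np.linalg.inv(c["mtx"])@[uv[0],uv[1],1]*d;M=c["world_to_cam"];print(uv,(M[:3,:3].T@(X-M[:3,3])).round(3))
E
```

```text
[[[21, 59, 117], [27, 168, 218], [28, 169, 231], [27, 167, 231], [26, 154, 164], [0, 14, 112]], [[27, 169, 207], [28, 167, 231], [28, 166, 230], [28, 166, 231], [28, 167, 232], [22, 78, 82]], [[25, 171, 164], [28, 167, 231], [28, 166, 232], [28, 167, 231], [27, 171, 221], [15, 43, 71]], [[173, 16, 65], [24, 171, 119], [26, 175, 179], [25, 180, 150], [17, 85, 57], [176, 16, 115]]]
[([7.4, 8.0], [0, 0, 20, 31, 267]), ([246.5, 126.1], [240, 119, 14, 15, 162]), ([288.4, 162.8], [282, 156, 14, 15, 169]), ([247.6, 198.1], [240, 191, 16, 16, 199]), ([383.8, 221.3], [377, 214, 15, 15, 178]), ([186.0, 281.1], [179, 274, 15, 15, 186])]
green [ 0.4382 -0.1462  0.0427] top@.052 [ 0.4376 -0.1471  0.052 ] scene@.05 [ 0.4322 -0.1373  0.05  ] depth 1.1487687
yellow [ 0.5938 -0.1453  0.0427] top@.052 [ 0.5921 -0.146   0.052 ] scene@.05 [ 0.5852 -0.1367  0.05  ] depth 1.1679713
blue [ 0.4531 -0.3634  0.0433] top@.052 [ 0.4525 -0.3625  0.052 ] scene@.05 [ 0.4472 -0.3523  0.05  ] depth 1.1432313
red [ 0.6008 -0.3586  0.0435] top@.052 [ 0.5989 -0.3578  0.052 ] scene@.05 [ 0.5934 -0.3478  0.05  ] depth 1.
[... 262 characters left out ...]
 0.0228] top@.052 [ 0.6733 -0.124   0.052 ] scene@.05 [ 0.639  -0.0946  0.05  ] depth 1.1857971
decoyNear [ 0.4051 -0.0153  0.0425] top@.052 [ 0.4044 -0.0176  0.052 ] scene@.05 [ 0.4001 -0.0078  0.05  ] depth 1.1379552
decoyR [ 0.5449 -0.4543  0.0444] top@.052 [ 0.543  -0.4533  0.052 ] scene@.05 [ 0.5401 -0.4433  0.05  ] depth 1.1562207
decoyMid [ 0.678  -0.2379  0.0435] top@.052 [ 0.6752 -0.2385  0.052 ] scene@.05 [ 0.6705 -0.2285  0.05  ] depth 1.1830469
[[ 9.505e-01  3.106e-01 -4.000e-04]
 [ 3.106e-01 -9.505e-01  1.200e-03]
 [-0.000e+00 -1.200e-03 -1.000e+00]]
(190, 240) [ 0.5   -0.01  -0.002]
(190, 97) [ 0.85   0.006 -0.002]
(163, 60) [0.944 0.077 0.002]
(160, 195) [ 0.555 -0.005  0.288]
```

>>> jog_arm --steps '[0,0.03,-0.028,0,0,0,0.06,-0.056,0,0,0,0.09,-0.084,0,0,0,0.12,-0.112,0,0,0,0.15,-0.14,0,0,0,0.18,-0.168,0,0,0,0.21,-0.196,0,0,0,0.24,-0.224,0,0,0,0.26,-0.245,0,0,0,0.28,-0.264,0,0]' --grip_force 30

```text
clock: 1.1
position: [0.3787, -0.2545, 0.2482]
ee_rot: [0.987, 0.158, -0.0, 0.0]
ft_force: [0.2, -0.3, -0.5]
grip_width: -0.003
```

>>> jog_arm --steps '[0,0.03,-0.028,0,0,0,0.06,-0.056,0.02,0,0,0.08,-0.075,0.04,0,0,0.091,-0.085,0.07,0,0,0.091,-0.085,0.1,0,0,0.091,-0.085,0.12,0,0,0.091,-0.085,0.14,0,0,0.091,-0.085,0.148,0,0,0.091,-0.085,0.15,0,0,0.091,-0.085,0.15,0]'

```text
clock: 2.1
position: [0.4386, -0.1472, 0.0987]
ee_rot: [0.988, 0.157, 0.0, 0.0]
ft_force: [-0.5, -0.7, -0.5]
grip_width: -0.001
```

```bash
cat > look.py <<'E'
from h import *;import sys
k=sys.argv[1];A=[]
for n,(u,v) in(("scene",(int(sys.argv[2]),int(sys.argv[3]))),("top",(int(sys.argv[4]),int(sys.argv[5])))):
    p,d=manip.camera(n);np.savez(f"{n}{k}.npz",p=p,d=d)
    u=np.clip(u,50,510);v=np.clip(v,50,370)
    A.append(cv2.resize(p[v-50:v+50,u-50:u+50],(400,400),interpolation=cv2.INTER_CUBIC))
cv2.imwrite(f"pics/look{k}.png",np.hstack(A)[...,::-1]);o=manip.get_obs();print(o["clock"],o["position"].round(4),o["ft_force"].round(2))
E
python3 look.py 1 302 240 246 260
```

```text
2.2 [ 0.439  -0.1473  0.0992] [ 0.52  0.3  -0.25]
```

View pics/look1.png

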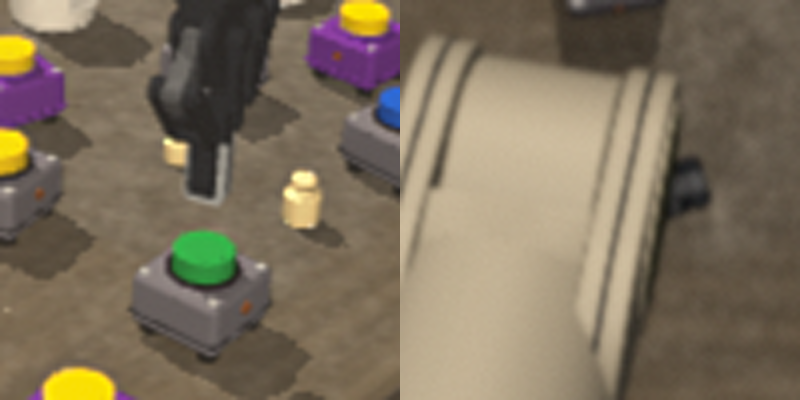

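```bash
python3 - <<'E'
from h import *
c=manip.calibration("scene")
for X in((.439,-.1473,.0822),(.439,-.1473,.052),(.4376,-.147,.052),(.439,-.1473,.044)):
    x=c["mtx"]@(c["world_to_cam"]@[*X,1])[:3];print(X,(x[:2]/x[2]).round(1))
p=np.load("scene1.npz")["p"]
g=cv2.inRange(cv2.cvtColor(p,cv2.COLOR_RGB2HSV),(45,120,50),(80,255,255));ys,xs=np.where(g);print(xs.min(),xs.max(),ys.min(),ys.max())
for y in range(ys.min(),ys.max()+1):print(y,p[y,296:310:3].tolist())
E
```

```text
(0.439, -0.1473, 0.0822) [304. 238.]
(0.439, -0.1473, 0.052) [303.1 250.1]
(0.4376, -0.147, 0.052) [303.6 250.4]
(0.439, -0.1473, 0.044) [302.9 253.3]
295 310 248 260
248 [[120, 113, 88], [68, 175, 77], [55, 182, 74], [71, 171, 79], [123, 127, 96]]
249 [[100, 144, 84], [53, 183, 76], [54, 182, 75], [52, 182, 74], [82, 161, 81]]
250 [[68, 176, 80], [55, 181, 76], [55, 179, 75], [55, 180, 75], [54, 181, 75]]
251 [[55, 185, 77], [55, 178, 74], [56, 180, 75], [55, 179, 75], [51, 182, 75]]
252 [[55, 184, 76], [57, 180, 76], [56, 180, 76], [56, 180, 75], [55, 182, 77]]
253 [[52, 173, 72], [57, 181, 77], [56, 179, 75], [56, 179, 75], [54, 181, 74]]
254 [[49, 145, 62], [55, 182, 76], [56, 177, 75], [55, 181, 75], [53, 172, 73]]
255 [[45, 123, 54], [54, 169, 72], [54, 174, 74], [55, 181, 76], [49, 153, 66]]
256 [[44, 123, 54], [46, 134, 58], [52, 156, 67], [50, 156, 66], [45, 129, 56]]
257 [[43, 121, 53], [48, 134, 58], [50, 142, 63], [48, 141, 62], [45, 126, 55]]
258 [[44, 103, 48], [47, 138, 60], [48, 142, 62], [49, 141, 62], [46, 127, 56]]
259 [[48, 57, 41], [46, 135, 57], [49, 146, 62], [48, 143, 62], [45, 116, 52]]
260 [[76, 66, 67], [43, 93, 46], [45, 137, 58], [46, 133, 58], [39, 54, 35]]
```

>>> jog_arm --steps '[0,0,0,0.01,0,0,0,0,0.02,0,0,0,0,0.025,0,0,0,0,0.028,0,0,0,0,0.03,0,0,0,0,0.031,0,0,0,0,0.032,0,0,0,0,0.033,0,0,0,0,0.034,0,0,0,0,0.034,0]'

```text
clock: 3.2
position: [0.4385, -0.1472, 0.0643]
ee_rot: [0.988, 0.157, 0.0, 0.0]
ft_force: [-0.2, 0.2, 0.4]
grip_width: 0.0
```

```bash
python3 look.py 2 302 250 246 260
```

```text
3.3 [ 0.4386 -0.1473  0.0643] [-0.62 -0.14 -0.13]
```

View pics/look2.png

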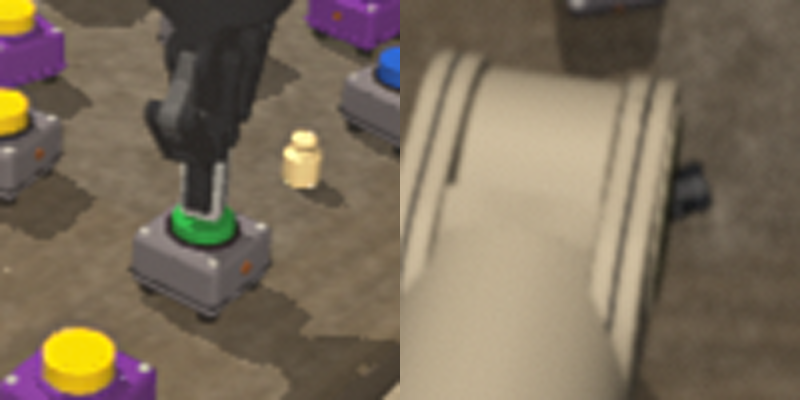

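>>> jog_arm --steps '[0,0,0,0.0005,0,0,0,0,0.001,0,0,0,0,0.0015,0,0,0,0,0.002,0,0,0,0,0.0022,0,0,0,0,0.0025,0,0,0,0,0.0028,0,0,0,0,0.003,0,0,0,0,0.003,0,0,0,0,0.003,0]'

```text
clock: 4.3
position: [0.4386, -0.1472, 0.0614]
ee_rot: [0.988, 0.157, 0.0, 0.0]
ft_force: [1.3, -1.7, 2.5]
grip_width: 0.0
```

>>> jog_arm --steps '[0,0,0,0.0001,0,0,0,0,0.0002,0,0,0,0,0.0003,0,0,0,0,0.0004,0,0,0,0,0.0005,0,0,0,0,0.0006,0,0,0,0,0.0006,0,0,0,0,0.0006,0,0,0,0,0.0006,0,0,0,0,0.0006,0]'

```text
clock: 5.3
position: [0.4386, -0.1472, 0.0611]
ee_rot: [0.988, 0.157, 0.0, 0.0]
ft_force: [0.8, 0.1, 7.6]
grip_width: 0.005
```

```bash
python3 look.py 3 302 250 246 260
```

```text
5.4 [ 0.4386 -0.1472  0.0611] [-0.12 -1.62  7.08]
```

View pics/look3.png

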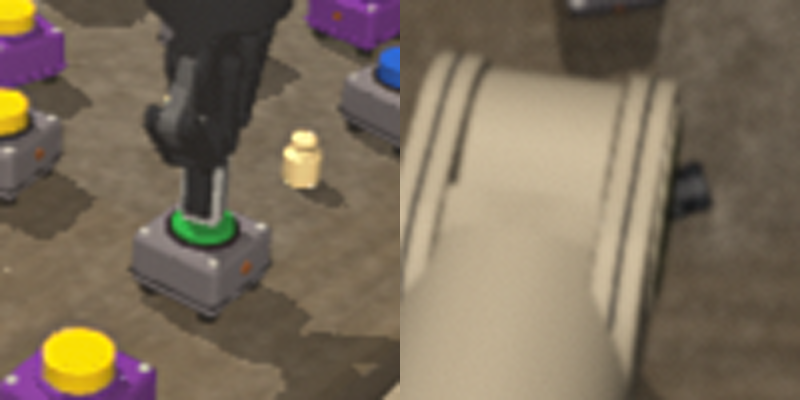

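Green is on its stop: the tool stopped at z 0.0611 with 7 N. Now I'll lift and go over to yellow.

>>> jog_arm --steps '[0,0,0,-0.01,0,0,0,0,-0.03,0,0,0.02,0.0064,-0.05,0,0,0.045,0.0144,-0.05,0,0,0.07,0.0224,-0.05,0,0,0.095,0.0304,-0.05,0,0,0.12,0.0384,-0.05,0,0,0.14,0.045,-0.05,0,0,0.147,0.047,-0.04,0,0,0.147,0.047,-0.035,0]'

```text
clock: 6.4
position: [0.5921, -0.1456, 0.0942]
ee_rot: [0.988, 0.158, -0.001, -0.001]
ft_force: [-0.2, 0.1, 0.3]
grip_width: 0.003
```

```bash
python3 look.py 4 270 235 246 260; python3 -c "
from h import *
p=np.load('scene4.npz')['p'];cv2.imwrite('pics/s4.png',p[...,::-1]);print([b for b in blobs(p,'green')],blobs(p,'yellow'))"
```

```text
6.5 [ 0.5908 -0.146   0.0941] [ 0.31  0.12 -0.1 ]
[([302.5, 255.7], [295, 251, 16, 10, 131])] [([342.8, 193.7], [337, 190, 12, 9, 82]), ([202.4, 204.5], [197, 200, 11, 10, 85]), ([251.4, 227.7], [245, 223, 14, 11, 136]), ([271.3, 289.5], [263, 282, 18, 16, 231])]
```

View pics/s4.png

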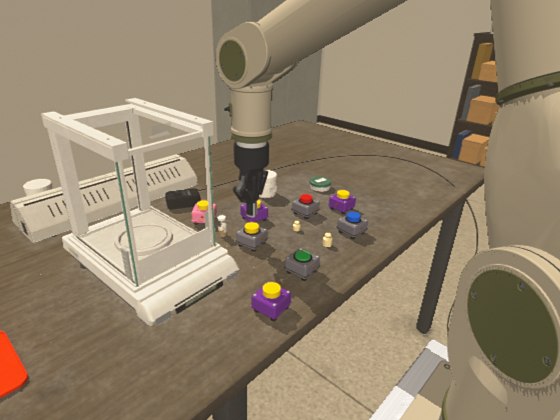

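View pics/look4.png

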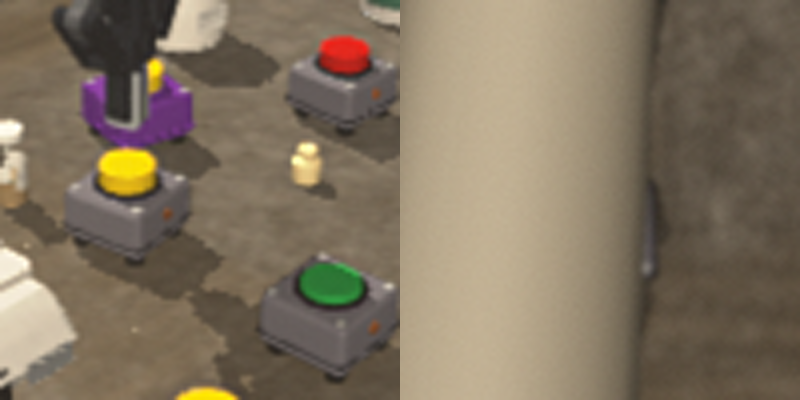

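The scene view shows the green cap low and dark at (302,256), with its box unmoved. The tip stands over yellow at (251,228).

>>> jog_arm --steps '[0,0.001,0,0.01,0,0,0.002,0,0.018,0,0,0.002,0,0.022,0,0,0.002,0,0.024,0,0,0.002,0,0.025,0,0,0.002,0,0.026,0,0,0.002,0,0.027,0,0,0.002,0,0.028,0,0,0.002,0,0.029,0,0,0.002,0,0.03,0]'

```text
clock: 7.5
position: [0.5948, -0.1456, 0.0659]
ee_rot: [0.988, 0.157, 0.0, 0.0]
ft_force: [-0.1, -0.2, 2.3]
grip_width: -0.004
```

>>> jog_arm --steps '[0,0,0,0.0005,0,0,0,0,0.001,0,0,0,0,0.0013,0,0,0,0,0.0016,0,0,0,0,0.0019,0,0,0,0,0.0021,0,0,0,0,0.0023,0,0,0,0,0.0025,0,0,0,0,0.0025,0,0,0,0,0.0025,0]'

```text
clock: 8.5
position: [0.5948, -0.1456, 0.0632]
ee_rot: [0.988, 0.157, 0.0, 0.0]
ft_force: [1.2, -0.9, 2.5]
grip_width: 0.003
```

>>> jog_arm --steps '[0,0,0,0.0004,0,0,0,0,0.0008,0,0,0,0,0.0012,0,0,0,0,0.0016,0,0,0,0,0.0019,0,0,0,0,0.0021,0,0,0,0,0.0022,0,0,0,0,0.0022,0,0,0,0,0.0022,0,0,0,0,0.0022,0]'

```text
clock: 9.5
position: [0.5947, -0.1456, 0.0612]
ee_rot: [0.988, 0.157, 0.0, 0.0]
ft_force: [1.5, -0.3, 5.8]
grip_width: -0.001
```

>>> jog_arm --steps '[0,0,0,0.0001,0,0,0,0,0.0002,0,0,0,0,0.0003,0,0,0,0,0.0003,0,0,0,0,0.0003,0,0,0,0,0.0003,0,0,0,0,0.0003,0,0,0,0,0.0003,0,0,0,0,0.0003,0,0,0,0,0.0003,0]'

```text
clock: 10.5
position: [0.5948, -0.1456, 0.0611]
ee_rot: [0.988, 0.157, 0.0, 0.0]
ft_force: [0.0, -0.4, 7.1]
grip_width: 0.004
```

Yellow is on its stop too, at z 0.0611 with 7 N. Lift and go to blue.

>>> jog_arm --steps '[0,0,0,-0.01,0,0,0,0,-0.04,0,0,-0.025,0.02,-0.06,0,0,-0.06,0.048,-0.06,0,0,-0.095,0.076,-0.06,0,0,-0.13,0.104,-0.06,0,0,-0.165,0.132,-0.06,0,0,-0.19,0.152,-0.055,0,0,-0.202,0.162,-0.045,0,0,-0.202,0.162,-0.035,0]'

```text
clock: 11.5
position: [0.4512, -0.3639, 0.0948]
ee_rot: [0.988, 0.155, -0.001, -0.0]
ft_force: [0.5, 0.9, -0.1]
grip_width: 0.0
```

```bash
python3 look.py 5 340 220 246 200; python3 -c "
from h import *
p=np.load('scene5.npz')['p'];print(blobs(p,'green'),blobs(p,'yellow'),blobs(p,'blue'),blobs(p,'red'))"
```

```text
11.6 [ 0.4529 -0.36    0.0938] [-0.18  0.34  0.63]
[([302.5, 255.6], [295, 251, 16, 10, 131])] [([342.8, 193.7], [337, 190, 12, 9, 82]), ([253.9, 203.1], [248, 199, 13, 9, 95]), ([202.3, 204.6], [197, 200, 11, 10, 84]), ([251.4, 229.2], [245, 225, 14, 9, 97]), ([271.3, 289.6], [263, 282, 17, 16, 229])] [([353.1, 216.6], [347, 212, 13, 10, 117])] [([305.9, 198.4], [300, 195, 12, 8, 84]), ([9.8, 367.4], [0, 331, 28, 67, 1052])]
```

View pics/look5.png

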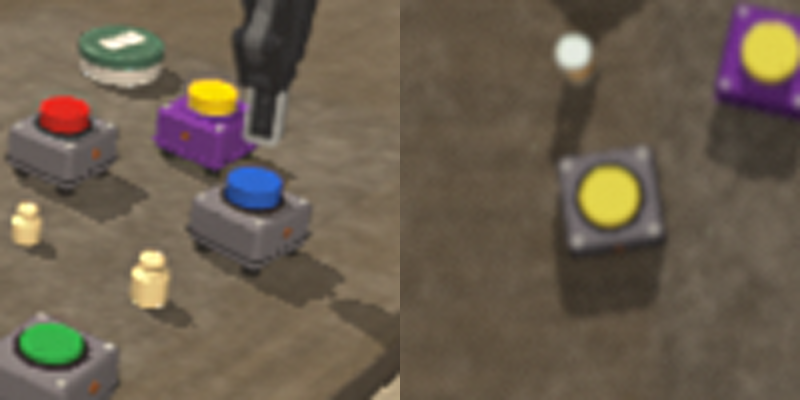

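Yellow is down in both views. Blue at (353,217) sits just below the tip. I'll descend to just above it, let the arm settle and check.

>>> jog_arm --steps '[0,0,0,0.005,0,0,0,0,0.01,0,0,0,0,0.015,0,0,0,0,0.018,0,0,0,0,0.02,0,0,0,0,0.021,0,0,0,0,0.021,0,0,0,0,0.021,0,0,0,0,0.021,0,0,0,0,0.021,0]'

```text
clock: 12.6
position: [0.453, -0.3624, 0.0749]
ee_rot: [0.988, 0.157, 0.0, 0.0]
ft_force: [-0.4, -0.8, -0.0]
grip_width: 0.002
```

```bash
python3 look.py 6 350 210 344 262
```

```text
12.7 [ 0.453  -0.3623  0.0748] [ 0.72 -0.52 -0.78]
```

View pics/look6.png

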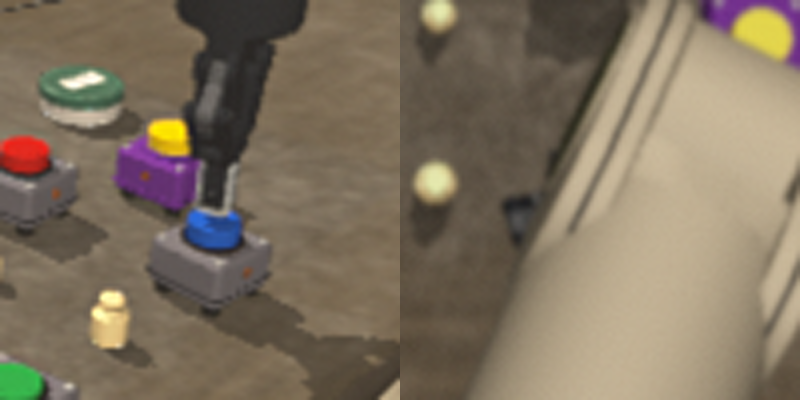

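The tip is centred over the blue cap. Press.

>>> jog_arm --steps '[0,0,0,0.002,0,0,0,0,0.004,0,0,0,0,0.006,0,0,0,0,0.0075,0,0,0,0,0.0085,0,0,0,0,0.0095,0,0,0,0,0.0105,0,0,0,0,0.0115,0,0,0,0,0.012,0,0,0,0,0.012,0]'

```text
clock: 13.7
position: [0.4529, -0.3623, 0.0626]
ee_rot: [0.988, 0.157, 0.0, 0.0]
ft_force: [-0.2, 0.4, 0.9]
grip_width: 0.001
```

>>> jog_arm --steps '[0,0,0,0.0003,0,0,0,0,0.0006,0,0,0,0,0.0009,0,0,0,0,0.0012,0,0,0,0,0.0015,0,0,0,0,0.0017,0,0,0,0,0.0019,0,0,0,0,0.002,0,0,0,0,0.002,0,0,0,0,0.002,0]'

```text
clock: 14.7
position: [0.453, -0.3623, 0.0611]
ee_rot: [0.988, 0.157, 0.0, 0.0]
ft_force: [-3.2, 1.2, 7.4]
grip_width: -0.002
```

At the stop. Lift clear, move back off to the side, and check.

>>> jog_arm --steps '[0,0,0,-0.01,0,0,0,0,-0.03,0,0,0,0,-0.06,0,0,0,0,-0.1,0,0,0,0,-0.14,0,0,0,0.03,-0.17,0,0,-0.02,0.07,-0.17,0,0,-0.04,0.1,-0.17,0,0,-0.06,0.12,-0.17,0,0,-0.06,0.12,-0.17,0]'

```text
clock: 15.7
position: [0.4297, -0.4994, 0.2304]
ee_rot: [0.988, 0.154, -0.001, 0.001]
ft_force: [-0.4, -0.2, 0.4]
grip_width: -0.002
```

>>> jog_arm --steps '[0,-0.02,0.02,0,0,0,-0.04,0.04,0,0,0,-0.06,0.06,0,0,0,-0.08,0.08,0,0,0,-0.1,0.1,0,0,0,-0.11,0.11,0,0,0,-0.11,0.11,0,0,0,-0.11,0.11,0,0,0,-0.11,0.11,0,0,0,-0.11,0.11,0,0]'

```text
clock: 16.7
position: [0.3641, -0.6325, 0.2311]
ee_rot: [0.987, 0.158, 0.0, 0.0]
ft_force: [-1.2, -0.2, 0.1]
grip_width: -0.005
```

```bash
python3 look.py 7 320 220 300 230; python3 - <<'E'
from h import *
p=np.load('scene7.npz')['p'];t=np.load('top7.npz');cv2.imwrite('pics/t7.png',t['p'][...,::-1])
for c in('green','yellow','blue','red'):print(c,blobs(p,c),blobs(t['p'],c))
d0=np.load('top0.npz')['d']
for n,(u,v) in dict(g=(246,267),y=(248,199),b=(344,262),r=(341,197)).items():
    s=np.s_[v-3:v+4,u-3:u+4];print(n,np.median(t['d'][s])-np.median(d0[s]))
E
```

```text
16.8 [ 0.3635 -0.633   0.2311] [-0.45 -0.2   0.13]
green [([302.5, 255.6], [295, 251, 16, 10, 131])] [([246.3, 266.9], [239, 259, 16, 16, 195])]
yellow [([342.8, 193.7], [337, 190, 12, 9, 82]), ([253.9, 203.1], [248, 199, 13, 9, 95]), ([202.3, 204.6], [197, 200, 11, 10, 84]), ([251.4, 229.1], [245, 225, 14, 9, 96]), ([271.3, 289.6], [263, 282, 17, 16, 229])] [([248.1, 200.7], [241, 194, 15, 13, 49])]
blue [([352.8, 218.0], [346, 215, 14, 7, 83])] [([343.5, 262.0], [336, 255, 16, 15, 196])]
red [([305.8, 198.4], [300, 195, 12, 8, 82]), ([9.8, 367.3], [0, 331, 28, 67, 1065])] [([19.2, 182.1], [0, 153, 43, 61, 2340]), ([341.3, 196.6], [334, 190, 15, 14, 163])]
g 0.007631898
y 0.008315444
b 0.0072752237
r 0.00027251244
```

View pics/t7.png

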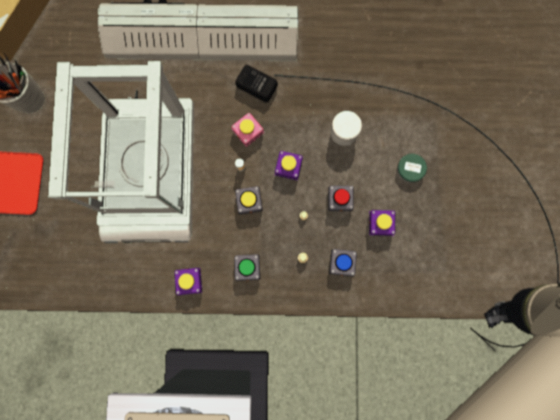

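View pics/look7.png

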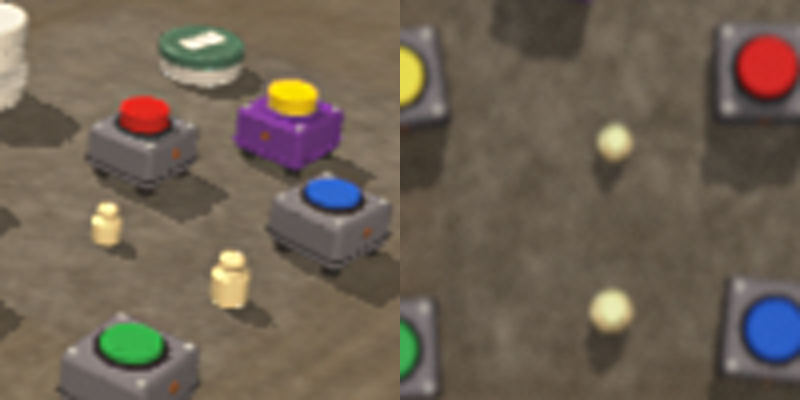

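All three keys are down by about 8 mm, red is still up, nothing else has moved, and the arm is clear.

```bash
python3 -c "
from workcell import manip
print(manip.hand_in())"
```

```text
the job is handed in; nothing more can be done
None
```

I pressed the green, yellow and blue keys in that order with the closed fingertips, each down to its stop, then moved the arm clear and handed the job in at about 17 s.

- **Force:** the highest force I read at the end of a move was about 7 N on each key. The force between those readings wasn't checked.
- **Keys:** compared with the start, the overhead camera's depth shows green down 7.6 mm, yellow 8.3 mm and blue 7.3 mm. Red changed by 0.3 mm, so it is still up.
- **Other objects:** the key positions matched the first overhead picture to within about a pixel. The weights, vial and look-alike boxes looked unmoved; I judged these by eye only.
- **Disagreement:** the two camera views put the key caps about 9 mm lower than the stated 52 mm, because the measured blobs included the sides of the caps. I relied on contact force to find the stops, and the tool stopped at z = 0.0611 m on all three keys. That agrees with the stated 44 mm for a fully pressed key.

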